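Put the mixed-up bottles back in their own stock trays

ROBOT

A 6-joint arm with a two-finger parallel gripper is mounted at the origin on the work surface. World frame = base frame: x ahead of the robot, y to its left, z up, the work surface at z = 0. Lengths are in m, angles in rad, forces in N, time in s.
With the tool pointing down it reaches from about 0.35 to 0.85 m from the base axis. Payload 8.1 kg.
Tool frame: the origin (TCP) lies on the mounting face of the last link; the fingertips stand 186 mm ahead of it and the grasp point (between the pads) lies 167 mm ahead of it; z points along the fingers, y is the direction in which the jaws open and shut (so a half turn about z gives the same grasp; the last joint's range is limited). The gripper opens to 93 mm and grips with 3 to 60 N. Pads are 15 mm wide; open, the fingers measure 128 mm over their backs; the gripper's body (75 mm by 188 mm) begins 65 mm behind the grasp point.
Start: joints at [1.109, 0.13, 1.488, -0, 1.523, -0.085], TCP at [0.221, 0.558, 0.405] pointing down, gripper open.
Joint ranges: [-2.96, 2.96], [-0.89, 2.26], [0.02, 2.5], [-1.34, 4.48], [0, 2.73], [-2.66, 2.66]. Speed limits (rad/s): [2.39, 2.39, 2.79, 3.14, 3.14, 3.14].

INTERFACE

Orientations are given as a rotation vector (axis times angle).
In Python, from plant import robot, read_camera, spotter gives the robot as it stands.
- The arm moves only by the tool arm_command, never from a script. Its arguments are lists of equal length, an entry for each row: "xyz": the shift along the world's x, y, z in cm, a list of three; "turn": the turn, a rotation vector about the world's x, y, z in rad, a list of three. A call has 1 to 12 rows; each row shifts and turns the commanded pose from where the row before left it; what a row does not reach is not made up. A row lasts 1/8 s, in which the tool goes at most 62.5 mm and 10.7 degrees, less where a joint would pass 70% of its speed; a pose out of reach is approached as far as the arm can. A call is refused whole if a number of a shift passes 6.25 or a number of a turn 0.188, either way. A call with a gripper value outside its range is refused whole. "gripper" is the finger opening in cm, from 0 to 9.3, set as the call begins (left out, the last holds). The fingers move at their own pace and stop on an object; "force" is the grip in N (left out, the last holds). Time passes only in rows, so rows that do not move let the fingers close. It gives the time, the measured TCP pose, the force and the opening at its end, in the units of the state.
- robot.read_state(): the state, without advancing time (a new reading comes with each control period).
- read_camera(name): name is "side" or "top"; returns a dict with "frame" (480x640x3 uint8, red, green, blue), "z_map" (480x640 float32, m along the optical axis (not along the pixel's ray), 0 where there is no reading), "fx", "fy", "cx", "cy" (pixels), "distortion" ([k1, k2, p1, p2, k3] as OpenCV has them; the pictures are not rectified), "eye" and "orientation" of the camera in the world. Camera axes: x right, y down, z forward; pixel columns grow to the right and rows downward; lengths in m; the calibration is good to about 2 mm. A picture is of the moment at which its call begins.
- robot.close_job(): hands the job in, once; it reports no verdict.
Trained networks look in a picture, given as the dict that the camera call returned (one of the last four; its "shot" number tells which), for a name from the list of things; names that differ only in an ending like _2 or _b are one class to them, and where a whole thing is asked for, a point or a joint stands for the part that bears it (a point fixed in the world has none). Each returns a list of dicts, best first, with "confidence" (0 to 1); they miss things now and then, are a little off and sometimes report something else, mostly with a low value. They report only what shows in the picture. A call takes as long as a camera call. They do not tell look-alikes from the thing itself.
- spotter.masks_of(picture, query): "pixels" (480x640 bool, what is visible of it) and "centre" ([row, column] in pixels, amid what is visible of it).
The state is a dict: "t": time; "q": joint angles; "dq": joint speeds; "joint_torque": joint torques, N m; "tool_pos": TCP position; "orientation": TCP orientation; "force": force on the tool from outside, world axes, zero at the start; "wrist_torque": the same for the moment, N m; "opening": finger opening in m.
Only numpy, scipy, OpenCV 4.12 (cv2) and the standard library are available. Lean on these libraries where they do the work, as an engineer would, in place of code of your own. Each camera call takes 0.05 s, during which the arm holds its last target. There are 200 camera calls.

TASK

The front bottles of the three stock trays got mixed up: put the pump bottle, the screw-cap bottle and the jar each back into the front cell of the tray whose other two are of its own kind, standing flat and upright in the cell. All the cells are full, but the clear cork mat is free for standing one on meanwhile. It is glass: set each down before letting go, do not tip or drop it, and leave the bottles behind them standing where they are.

Things in the scene. Friction and masses are not known exactly. Their poses are not given: they have to be found in the camera images.
- pump_mid (a point): The misplaced amber glass pump bottle, loose, 140 mm tall, about 170 g; starts upright in a wrong tray's front cell. Point on its axis half-way up, 70 mm above its underside; z up. Glass 52 mm wide to 76 mm up, neck 25 mm wide from 92; grip the round black collar, 29 mm wide, 100 to 120 mm up. The pump's 10 mm wide nozzle tops it, sticking out 38 mm along own +x (close the fingers along own y).
- flask_mid (a point): The misplaced plain amber glass bottle with black screw cap, loose, 104 mm tall, about 160 g; starts upright in a wrong tray's front cell. Point on its axis half-way up, 52 mm above its underside; z up. Round. Glass 52 mm wide to 60 mm up, neck 34 mm wide from 74; grip the cap, 40 mm wide, 82 to 104 mm up.
- jar_mid (a point): The misplaced squat amber glass jar with wide black lid, loose, 66 mm tall, about 180 g; starts upright in a wrong tray's front cell. Point on its axis half-way up, 33 mm above its underside; z up. Round. Glass 56 mm wide; grip the lid, 58 mm wide, 46 to 66 mm up.
- pump_cell (a point): Front cell of the fixed grey plastic pump bottle tray: centre of the cell's floor, 5 mm above the bench. Tray 260 x 90 mm, three 80 mm square cells in a row, walls and dividers 19 mm above the floors. x runs along the row, away from the robot: middle cell at +85 mm, rear cell at +170 mm, each with a pump bottle; the rear one is fixed.
- flask_cell (a point): Front cell of the fixed grey plastic screw-cap bottle tray: centre of the cell's floor, 5 mm above the bench. Tray 260 x 90 mm, three 80 mm square cells in a row, walls and dividers 19 mm above the floors. x runs along the row, away from the robot: middle cell at +85 mm, rear cell at +170 mm, each with a screw-cap bottle; the rear one is fixed.
- jar_cell (a point): Front cell of the fixed grey plastic jar tray: centre of the cell's floor, 5 mm above the bench. Tray 260 x 90 mm, three 80 mm square cells in a row, walls and dividers 19 mm above the floors. x runs along the row, away from the robot: middle cell at +85 mm, rear cell at +170 mm, each with a jar; the rear one is fixed.
- pump_stock_mid (a point): The pump bottle standing rightly in the middle cell of the pump bottle tray, loose, to be left alone; same make and size as the misplaced one (140 mm tall). This point is on its axis half-way up. Its nozzle points along its own +x, to the rear.
- flask_stock_mid (a point): The screw-cap bottle standing rightly in the middle cell of the screw-cap bottle tray, loose, to be left alone; same make and size as the misplaced one (104 mm tall). This point is on its axis half-way up.
- jar_stock_mid (a point): The jar standing rightly in the middle cell of the jar tray, loose, to be left alone; same make and size as the misplaced one (66 mm tall). This point is on its axis half-way up.
- mat: The clear cork mat on the bench, 110 x 110 mm, 4 mm thick, fixed: a free spot to stand a bottle on. Origin under its centre, at bench height; x away from the robot. A tape roll (90 mm across, 48 mm high) stands about 125 mm from it along its +x.
Not all that is in view belongs to the job. Leave any green look-alike of the part that bears pump_stock_mid alone.

How it is judged:
At the end, for the whole second after the job is handed in: Pump bottle, screw-cap bottle and jar each stand in the front cell of their own kind's tray, within 16 mm of its centre along and across, on its floor (5 mm), upright (0.08 rad), at rest, released; those in the middle cells are upright (0.08 rad) and moved under 15 mm (x of pump_mid in the frame of pump_cell between -0.016 and 0.016 m and y of pump_mid in the frame of pump_cell between -0.016 and 0.016 m and z of pump_mid in the frame of pump_cell below 0.075 m and angle between each of pump_mid, pump_stock_mid, flask_mid, flask_stock_mid, jar_mid, jar_stock_mid's own z axis and vertical below 0.08 rad and linear speed of each of pump, flask, jar below 0.02 m/s and contact force between each of pump, flask, jar and the fingers below 0.05 N and distance of each of pump_stock_mid, flask_stock_mid, jar_stock_mid from where it was at the start of the episode below 0.015 m and x of flask_mid in the frame of flask_cell between -0.016 and 0.016 m and y of flask_mid in the frame of flask_cell between -0.016 and 0.016 m and z of flask_mid in the frame of flask_cell below 0.057 m and x of jar_mid in the frame of jar_cell between -0.016 and 0.016 m and y of jar_mid in the frame of jar_cell between -0.016 and 0.016 m and z of jar_mid in the frame of jar_cell below 0.038 m); the robot touches nothing.
It fails at once if a misplaced bottle or jar is tipped by more than 0.6 rad (angle between any of pump_mid, flask_mid, jar_mid's own z axis and vertical above 0.6 rad).
It fails at once if a misplaced bottle or jar is dropped: out of the fingers while more than 30 mm above its height when standing in a cell ((height (world z) of pump_mid above 0.105 m and contact force between pump and the fingers below 0.02 N) or (height (world z) of flask_mid above 0.087 m and contact force between flask and the fingers below 0.02 N) or (height (world z) of jar_mid above 0.068 m and contact force between jar and the fingers below 0.02 N)).
It fails at once if a bottle or jar in a middle cell is shifted by more than 15 mm or tipped by 0.3 rad (distance of any of pump_stock_mid, flask_stock_mid, jar_stock_mid from where it was at the start of the episode above 0.015 m or angle between any of pump_stock_mid, flask_stock_mid, jar_stock_mid's own z axis and vertical above 0.3 rad).
It also fails if it takes over 109 s, if anything falls off the work surface, if the arm or the gripper's body presses on something with over 40 N, if the wrist force passes 120 N, or if a joint passes its speed limit or range.

## Working session

There is one attempt and no reset: what is moved stays moved. The work goes in short steps, Python scripts to look and compute and a tool call to move; the robot and the scene stay as the last step left them, time stands still between calls to the robot, and variables do not carry over. Pictures are saved under pics/ and viewed, about 12 in all and at most 16, crops included, and the job is handed in when it is done.

Besides the shell and the picture viewer there is one more tool, called after "Call:" by a JSON object that holds its "method" and its "body". arm_command: Moves the arm, as the interface text tells. Its arguments: {"type":"object","properties":{"xyz":{"type":"array","items":{"type":"array","items":{"type":"number"}}},"turn":{"type":"array","items":{"type":"array","items":{"type":"number"}}},"gripper":{"type":"number"},"force":{"type":"number"}},"required":["xyz","turn"]}

```bash
mkdir -p pics; cat > h.py <<'E'
import numpy as np, cv2
from scipy.spatial.transform import Rotation as R
from plant import robot, read_camera, spotter
def rot(o):
    o=np.array(o,float)
    return o if o.shape==(3,3) else (R.from_rotvec(o).as_matrix() if o.size==3 else R.from_quat(o).as_matrix())
def cloud(p):
    "world xyz for every pixel (480,640,3), nan where no depth"
    v,u=np.mgrid[0:480,0:640]
    K=np.array([[p['fx'],0,p['cx']],[0,p['fy'],p['cy']],[0,0,1.]])
    n=cv2.undistortPoints(np.stack([u,v],-1).reshape(-1,1,2).astype(np.float64),K,np.array(p['distortion'],float)).reshape(480,640,2)
    z=np.where(p['z_map']>0,p['z_map'],np.nan)[...,None]
    return np.concatenate([n*z,z],-1)@rot(p['orientation']).T+np.array(p['eye'])
def save(p,name): cv2.imwrite('pics/'+name+'.png',p['frame'][...,::-1])
E
python3 - <<'E'
from h import *
print(robot.read_state())
for c in ('top','side'):
    p=read_camera(c); save(p,c+'0'); X=cloud(p); print(c,p['eye'],p['orientation'])
    for q in ('pump_mid','flask_mid','jar_mid','pump_cell','mat','pump_stock_mid'):
        for d in spotter.masks_of(p,q):
            m=d['pixels']; P=X[m]; P=P[~np.isnan(P).any(1)]
            if len(P)<5: continue
            h=np.percentile(P[:,2],98); T=P[P[:,2]>h-.012]
            print(q,round(d['confidence'],2),np.round(d['centre']),m.sum(),'top',h.round(3),T.mean(0).round(3),T.min(0).round(3),T.max(0).round(3))
E
```

```text
{'t': 0.0, 'q': array([ 1.10859897e+00,  1.31110808e-01,  1.48925029e+00,  2.62900656e-05,
        1.52298126e+00, -8.54010100e-02]), 'dq': array([-1.38498393e-04, -3.61286076e-04,  1.34352943e-04,  7.36709688e-04,
       -3.94209170e-06,  1.06854173e-03]), 'joint_torque': array([ 6.10872503e-04, -5.59852731e+01, -4.91755557e+01,  7.68982340e-02,
        3.62315343e-02, -2.01421444e-04]), 'tool_pos': array([0.22064175, 0.5577192 , 0.40373315]), 'orientation': array([-5.88283651e-01, -3.08551270e+00,  2.63449289e-03]), 'force': array([-0.35542289, -0.19905278, -0.42606431]), 'wrist_torque': array([ 0.02011988, -0.03570696, -0.01057745]), 'opening': 0.0931397445771273}
top [ 0.28638788 -0.0138563   1.49502784] [-2.11772278  2.12540176 -0.20467178]
pump_mid 0.82 [274. 175.] 552 top 0.15 [0.483 0.342 0.146] [0.463 0.332 0.139] [0.51  0.352 0.155]
flask_mid 0.67 [273. 447.] 497 top 0.115 [ 0.479 -0.312  0.111] [ 0.459 -0.331  0.103] [ 0.499 -0.294  0.119]
jar_mid 0.86 [256. 272.] 497 top 0.079 [0.521 0.116 0.073] [0.494 0.089 0.067] [0.548 0.145 0.081]
pump_cell 0.65 [210. 283.] 2754 top 
[... 1040 characters left out ...]
697 0.086 0.142] [0.675 0.078 0.132] [0.726 0.1   0.15 ]
mat 0.57 [299. 347.] 1858 top 0.009 [ 0.548 -0.123  0.004] [ 0.49  -0.181 -0.003] [ 0.61  -0.064  0.012]
pump_stock_mid 0.87 [222. 297.] 874 top 0.146 [0.61  0.104 0.143] [0.59  0.094 0.134] [0.641 0.115 0.149]
pump_stock_mid 0.87 [168. 300.] 761 top 0.141 [0.719 0.243 0.138] [0.703 0.223 0.13 ] [0.735 0.27  0.144]
pump_stock_mid 0.87 [292. 281.] 935 top 0.141 [ 0.42  -0.04   0.138] [ 0.393 -0.053  0.129] [ 0.443 -0.031  0.143]
pump_stock_mid 0.82 [236. 200.] 884 top 0.141 [0.396 0.214 0.138] [0.386 0.186 0.129] [0.407 0.241 0.147]
pump_stock_mid 0.58 [194. 198.] 780 top 0.145 [0.482 0.338 0.142] [0.461 0.327 0.134] [0.508 0.351 0.148]
```

```bash
python3 - <<'E'
import cv2
a=cv2.imread('pics/top0.png')[130:350,120:500]; cv2.imwrite('pics/top0c.png',cv2.resize(a,None,fx=2.1,fy=2.1,interpolation=cv2.INTER_CUBIC))
E
```

```text
(no output)
```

View pics/top0c.png

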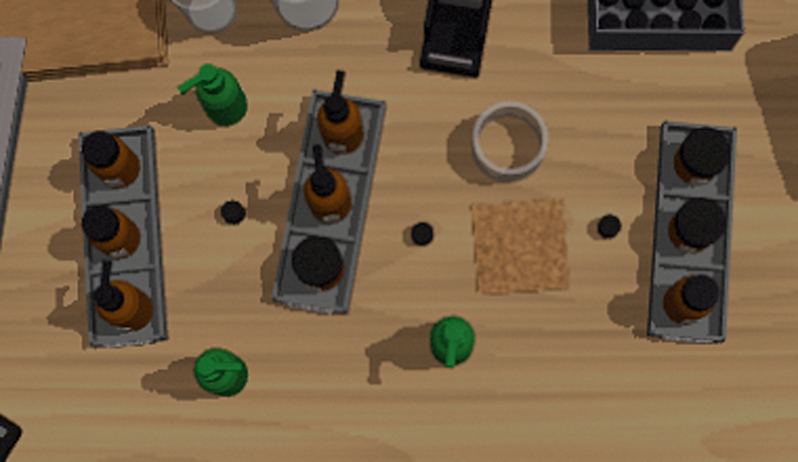

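View pics/side0.png

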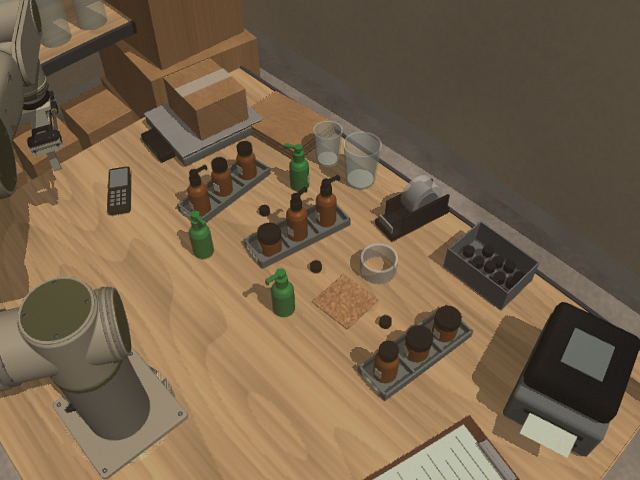

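Left tray (y≈0.33) is the screw-cap tray and holds the pump bottle. The middle tray (y≈0.1) is the pump tray and holds the jar. The right tray (y≈-0.31) is the jar tray and holds the screw-cap bottle. Green pump bottles stand at about (0.40,0.21), (0.42,-0.04) and (0.72,0.25). The mat is at (0.55,-0.12). Plan: jar→mat, pump→middle, flask→left, jar→right.

```bash
cat >> h.py <<'E'
from scipy.optimize import least_squares
def clouds():
    ps={c:read_camera(c) for c in ('top','side')}
    return {c:(cloud(p).reshape(-1,3),p) for c,p in ps.items()}
def near(X,c,r,z0,z1):
    with np.errstate(invalid='ignore'):
        return X[(np.hypot(X[:,0]-c[0],X[:,1]-c[1])<r)&(X[:,2]>z0)&(X[:,2]<z1)]
def disc(X,c,r,z0,z1):
    "centre of a flat top disc: mean of the points near its top"
    P=near(X,c,r,z0,z1); return P.mean(0),len(P)
def shell(X,eye,c,rad,z0,z1):
    "centre of an upright cylinder of known radius seen from one side"
    P=near(X,c,rad+.012,z0,z1)
    f=lambda q: np.hypot(P[:,0]-q[0],P[:,1]-q[1])-rad
    s=least_squares(f,c,loss='soft_l1',f_scale=.002); return s.x,len(P),np.abs(s.fun).mean()
E
python3 - <<'E'
from h import *
C=clouds()
trays={'flaskT':(.57,.335),'pumpT':(.60,.10),'jarT':(.56,-.31)}
for n,c in trays.items():
    for cam in C:
        X=C[cam][0]; P=near(X,c,.2,.016,.032); P=P[np.abs(P[:,1]-c[1])<.09]
        # rectangle fit: maximize points near 260x90 outline
        def cost(q):
            d=(P[:,:2]-q[:2])@np.array([[np.cos(q[2]),-np.sin(q[2])],[np.sin(q[2]),np.cos(q[2])]])
            ax,ay=np.abs(d[:,0]),np.abs(d[:,1]); w=.0025
            e=np.minimum(np.abs(ax-(.13-w)),np.abs(ay-(.045-w)))
            out=np.maximum(np.maximum(ax-.13,ay-.045),0)
            return np.minimum(np.where(out>0,out,e),.006).sum()
        from scipy.optimize import differential_evolution
        s=differential_evolution(cost,[(c[0]-.05,c[0]+.05),(c[1]-.05,c[1]+.05),(-.35,.35)],seed=1,maxiter=150)
        x,y,a=s.x; f=np.array([x,y])-.085*np.array([np.cos(a),np.sin(a)])
        print(n,cam,len(P),'centre',s.x.round(4),'front cell',f.round(4),s.fun/len(P))
for cam in C:
    X,p=C[cam]
    print(cam,'jar',disc(X,(.521,.113),.04,.060,.085),'flask',disc(X,(.479,-.312),.03,.100,.122),
     'mat',disc(X,(.547,-.12),.08,-.004,.012))
    print(' pump collar',shell(X,p['eye'],(.475,.342),.0145,.108,.124),' nozzle pts',near(X,(.483,.342),.05,.133,.16).mean(0), near(X,(.483,.342),.05,.133,.16).min(0),near(X,(.483,.342),.05,.133,.16).max(0))
    print(' pump stock collar',shell(X,p['eye'],(.6,.108),.0145,.108,.124),' flask stock',disc(X,(.57,.335),.035,.1,.122),'jar stock',disc(X,(.57,-.31),.04,.06,.085))
    N=near(X,(.483,.342),.05,.133,.16)[:,:2]; u,s,v=np.linalg.svd(N-N.mean(0)); print(' nozzle dir',np.arctan2(*v[0][::-1]))
E
```

```text
flaskT top 972 centre [0.5624 0.3575 0.1047] front cell [0.4779 0.3486] 0.0026175908620437163
flaskT side 785 centre [0.5629 0.3548 0.1073] front cell [0.4783 0.3457] 0.0033995607753784665
pumpT top 869 centre [ 0.6029  0.1063 -0.1743] front cell [0.5192 0.121 ] 0.0024543395632577974
pumpT side 947 centre [ 0.6025  0.1047 -0.1728] front cell [0.5188 0.1193] 0.0032156146772368993
jarT top 1025 centre [ 0.5647 -0.3246 -0.1002] front cell [ 0.4801 -0.3161] 0.002779601980724095
jarT side 1217 centre [ 0.565  -0.3284 -0.0987] front cell [ 0.4804 -0.32  ] 0.003087350273941872
top jar (array([0.52109172, 0.11627957, 0.07209489]), 451) flask (array([ 0.47887609, -0.31214099,  0.11003686]), 232) mat (array([ 0.54619763, -0.11941701,  0.00366378]), 3003)
 pump collar (array([0.47319881, 0.34506348]), 29, np.float64(0.0009158980969998059))  nozzle pts [0.48317601 0.34229861 0.14561105] [0.46289124 0.33337527 0.13601575] [0.50992604 0.35370647 0.15398431]
 pump stock collar (array([0.60204702, 0.10675932]), 27, np.float64(0.0011594133198050175))  flask stock (array([0.5604893 , 0.35524175, 0.10918239]), 145) jar stock (array([ 0.56514815, -0.32227162,  0.0721626 ]), 412)
 nozzle dir 3.127392592723309
side jar (array([0.52028524, 0.11180789, 0.06938132]), 407) flask (array([ 0.47750433, -0.31723975,  0.10780524]), 300) mat (array([ 0.54459273, -0.12295958,  0.00232758]), 2945)
 pump collar (array([0.47603075, 0.34323695]), 53, np.float64(0.0019349678965121582))  nozzle pts [0.48233174 0.33806917 0.14178385] [0.4619084  0.32702245 0.13328139] [0.51073472 0.35003559 0.14954633]
 pump stock collar (array([0.60305098, 0.10601986]), 77, np.float64(0.002358905812116912))  flask stock (array([0.5602325 , 0.35125471, 0.10742209]), 117) jar stock (array([ 0.56493454, -0.32465785,  0.07059568]), 478)
 nozzle dir -3.137807778406411
```

Call:
{"method": "arm_command", "body": {"xyz": [[1.5,-2,0],[2.7,-4,0],[2.7,-4,0],[2.7,-4,0],[2.7,-4,0],[2.7,-4,0],[2.7,-4,0],[2.7,-4,0],[2.7,-4,0],[2.7,-4,0],[2.7,-4,0],[1.5,-2.4,0]], "turn": [[0,0,0.017],[0,0,0.017],[0,0,0.017],[0,0,0.017],[0,0,0.017],[0,0,0.017],[0,0,0.017],[0,0,0.017],[0,0,0.017],[0,0,0.017],[0,0,0.017],[0,0,0.017]], "gripper": 9.3, "force": 25}}

```text
t: 2.3
tool_pos: [0.5217, 0.1119, 0.4048]
orientation: [0.273, 3.129, -0.0]
force: [-0.1, -0.2, 0.0]
opening: 0.0931
```

```bash
cat >> h.py <<'E'
def gp():
    s=robot.read_state(); M=rot(s['orientation']); g=s['tool_pos']+.167*M[:,2]
    print('t',round(s['t'],2),'gp',g.round(4),'tcp',s['tool_pos'].round(4),'yaw',np.arctan2(-M[0,1],M[1,1]).round(4),'z',M[:,2].round(4),'F',s['force'].round(2),'op',round(s['opening'],4)); return g
def go(x,y,z,yaw):
    g=gp(); s=robot.read_state(); M=rot(s['orientation'])
    D=np.array([[-np.sin(yaw),np.cos(yaw),0]]); yy=D[0]; zz=np.array([0,0,-1.]); T=np.stack([np.cross(yy,zz),yy,zz],1)
    print('gp shift cm',((np.array([x,y,z])-g)*100).round(2),'tcp shift cm',((np.array([x,y,z+.167])-s['tool_pos'])*100).round(2),'turn',R.from_matrix(T@M.T).as_rotvec().round(4))
E
python3 -c "
from h import *
go(.521,.114,.061,-.174)"
```

```text
t 2.3 gp [0.5217 0.1118 0.2378] tcp [0.5217 0.1119 0.4048] yaw -0.1739 z [ 3.e-04 -3.e-04 -1.e+00] F [-0.06 -0.21  0.03] op 0.0931
gp shift cm [ -0.07   0.22 -17.68] tcp shift cm [ -0.07   0.21 -17.68] turn [ 0.0003  0.0003 -0.0001]
```

Call:
{"method": "arm_command", "body": {"xyz": [[0,0.2,-1.2],[0,0,-2],[0,0,-2],[0,0,-2],[0,0,-2],[0,0,-2],[0,0,-2],[0,0,-2],[0,0,-1.5],[0,0,-0.7],[0,0,-0.3],[0,0,0]], "turn": [[0,0,0],[0,0,0],[0,0,0],[0,0,0],[0,0,0],[0,0,0],[0,0,0],[0,0,0],[0,0,0],[0,0,0],[0,0,0],[0,0,0]]}}

```text
t: 3.8
tool_pos: [0.521, 0.116, 0.2281]
orientation: [0.271, 3.129, 0.0]
force: [0.4, 0.5, 0.7]
opening: 0.0926
```

Call:
{"method": "arm_command", "body": {"xyz": [[0,0,0],[0,0,0],[0,0,0],[0,0,0],[0,0,0],[0,0,0]], "turn": [[0,0,0],[0,0,0],[0,0,0],[0,0,0],[0,0,0],[0,0,0]], "gripper": 5, "force": 20}}

```text
t: 4.55
tool_pos: [0.5208, 0.116, 0.2279]
orientation: [0.271, 3.13, 0.0]
force: [0.8, 1.2, 2.0]
opening: 0.0577
```

```bash
python3 -c "
from h import *
gp(); print(robot.read_state()['wrist_torque'])
p=read_camera('side'); cv2.imwrite('pics/s1.png',cv2.resize(p['frame'][150:330,150:410,::-1],None,fx=2.5,fy=2.5))"
```

```text
t 4.55 gp [0.5209 0.116  0.0609] tcp [0.5208 0.116  0.2279] yaw -0.1728 z [ 3.e-04  2.e-04 -1.e+00] F [0.85 1.17 1.99] op 0.0577
[ 0.18349165 -0.01442317 -0.0419719 ]
```

View pics/s1.png

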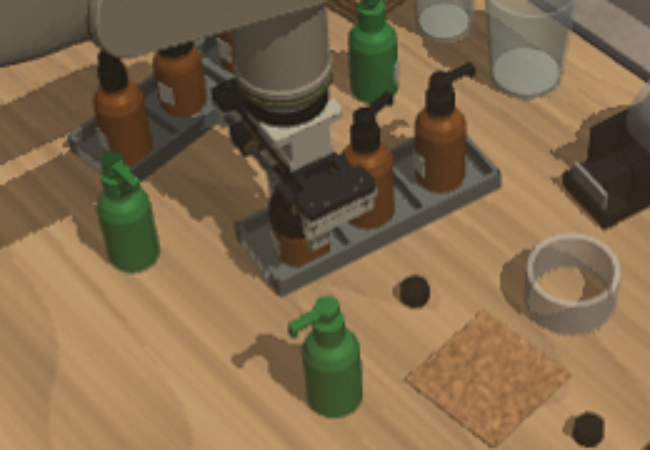

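Call:
{"method": "arm_command", "body": {"xyz": [[0,0,0.4],[0,0,1],[0,0,2],[0,0,2],[0,0,2],[0,0,1.2],[0,0,0.4],[0.1,-1,0],[0.2,-2,0],[0.3,-3,0],[0.4,-3.5,0],[0.4,-3.5,0]], "turn": [[0,0,0],[0,0,0],[0,0,0],[0,0,0],[0,0,0],[0,0,0],[0,0,0],[0,0,0.017],[0,0,0.017],[0,0,0.017],[0,0,0.017],[0,0,0.017]]}}

```text
t: 6.1
tool_pos: [0.5343, -0.0156, 0.3166]
orientation: [-0.136, -3.137, 0.0]
force: [-0.2, -0.0, -1.7]
opening: 0.0573
```

Call:
{"method": "arm_command", "body": {"xyz": [[0.4,-3.5,0],[0.4,-3.5,0],[0.2,-2.2,0],[0.1,-1,0],[0,-0.5,0],[0,0,-1],[0,0,-2],[0,0,-2],[0,0,-2],[0,0,-1],[0,0,-0.3],[0,0,0]], "turn": [[0,0,0.017],[0,0,0.017],[0,0,0.017],[0,0,0.017],[0,0,0.017],[0,0,0],[0,0,0],[0,0,0],[0,0,0],[0,0,0],[0,0,0],[0,0,0]]}}

```text
t: 7.6
tool_pos: [0.546, -0.1212, 0.235]
orientation: [0.004, 3.141, -0.0]
force: [0.1, -0.4, -0.9]
opening: 0.0576
```

```bash
python3 -c "
from h import *
go(.546,-.121,.0605,0)
C=clouds()
for c in C: print(c,disc(C[c][0],(.546,-.12),.08,-.004,.012))
"
```

```text
t 7.6 gp [ 0.5461 -0.1212  0.068 ] tcp [ 0.546  -0.1212  0.235 ] yaw -0.0028 z [ 5.e-04 -2.e-04 -1.e+00] F [ 0.11 -0.44 -0.92] op 0.0576
gp shift cm [-0.01  0.02 -0.75] tcp shift cm [ 0.    0.02 -0.75] turn [0.0002 0.0005 0.0028]
top (array([ 0.50296242, -0.11951711,  0.00373114]), 1085)
side (array([ 0.52619117, -0.13120941,  0.00218357]), 1948)
```

Call:
{"method": "arm_command", "body": {"xyz": [[0,0,-0.3],[0,0,-0.2],[0,0,-0.1],[0,0,-0.1],[0,0,-0.05],[0,0,0]], "turn": [[0,0,0],[0,0,0],[0,0,0],[0,0,0],[0,0,0],[0,0,0]]}}

```text
t: 8.45
tool_pos: [0.5457, -0.1211, 0.2272]
orientation: [-0.004, -3.141, -0.0]
force: [-0.5, -0.6, -1.6]
opening: 0.0579
```

```bash
python3 -c "
from h import *
gp()"
```

```text
t 8.45 gp [ 0.5457 -0.1211  0.0602] tcp [ 0.5457 -0.1211  0.2272] yaw -0.0028 z [-1.e-04  1.e-04 -1.e+00] F [-0.51 -0.56 -1.63] op 0.0579
```

Call:
{"method": "arm_command", "body": {"xyz": [[0,0,-0.05],[0,0,-0.05],[0,0,0]], "turn": [[0,0,0],[0,0,0],[0,0,0]]}}

```text
t: 8.82
tool_pos: [0.5459, -0.1211, 0.2269]
orientation: [0.004, 3.141, -0.0]
force: [-3.2, 1.4, 5.3]
opening: 0.0576
```

Call:
{"method": "arm_command", "body": {"xyz": [[0,0,0],[0,0,0],[0,0,0],[0,0,0],[0,0,0.7],[0,0,1.5],[0,0,2],[0,0,3],[0,0,3],[0,0,2],[0,0,1.3],[0,0,0.5]], "turn": [[0,0,0],[0,0,0],[0,0,0],[0,0,0],[0,0,0],[0,0,0],[0,0,0],[0,0,0],[0,0,0],[0,0,0],[0,0,0],[0,0,0]], "gripper": 9.3}}

```text
t: 10.32
tool_pos: [0.5458, -0.1211, 0.3669]
orientation: [0.004, 3.141, -0.0]
force: [-0.2, 0.0, -0.5]
opening: 0.0928
```

Call:
{"method": "arm_command", "body": {"xyz": [[-0.3,2,0],[-0.6,4,0],[-0.7,4.5,0],[-0.7,4.5,0],[-0.7,4.5,0],[-0.7,4.5,0],[-0.7,4.5,0],[-0.7,4.5,0],[-0.7,4.5,0],[-0.6,4,0],[-0.5,3.5,0],[-0.2,1.5,0]], "turn": [[0,0,0],[0,0,0],[0,0,0],[0,0,0],[0,0,0],[0,0,0],[0,0,0],[0,0,0],[0,0,0],[0,0,0],[0,0,0],[0,0,0]]}}

```text
t: 11.82
tool_pos: [0.4731, 0.346, 0.3648]
orientation: [-0.0, -3.139, 0.001]
force: [-0.9, 0.1, -0.7]
opening: 0.0929
```

```bash
python3 -c "
from h import *
go(.475,.344,.115,0)
C=clouds()
for c in C: X=C[c][0];print(c,'jar',disc(X,(.546,-.121),.04,.055,.085),'stock pump',shell(X,0,(.602,.1065),.0145,.108,.124),'pump',shell(X,0,(.475,.344),.0145,.108,.124))
"
```

```text
t 11.82 gp [0.4727 0.3459 0.1978] tcp [0.4731 0.346  0.3648] yaw -0.0002 z [-2.3e-03 -9.0e-04 -1.0e+00] F [-0.92  0.12 -0.66] op 0.0929
gp shift cm [ 0.23 -0.19 -8.28] tcp shift cm [ 0.19 -0.2  -8.28] turn [ 0.0009 -0.0023  0.0002]
top jar (array([ 0.54485323, -0.12104823,  0.07132437]), 460) stock pump (array([0.60198056, 0.10634838]), 26, np.float64(0.0010662364365148567)) pump (array([0.475, 0.344]), 0, np.float64(nan))
side jar (array([ 0.54404251, -0.12640057,  0.06816136]), 506) stock pump (array([0.60362324, 0.10574551]), 79, np.float64(0.0024331482042052803)) pump (array([0.47506769, 0.34363885]), 56, np.float64(0.002023598924941998))h.py:29: RuntimeWarning: Mean of empty slice.
  s=least_squares(f,c,loss='soft_l1',f_scale=.002); return s.x,len(P),np.abs(s.fun).mean()
  ret = ret.dtype.type(ret / rcount)
```

Call:
{"method": "arm_command", "body": {"xyz": [[0.2,-0.1,-0.8],[0.1,0,-1.5],[0,0,-2],[0,0,-2],[0,0,-1.2],[0,0,-0.6],[0,0,-0.2],[0,0,0],[0,0,0]], "turn": [[0,0,0],[0,0,0],[0,0,0],[0,0,0],[0,0,0],[0,0,0],[0,0,0],[0,0,0],[0,0,0]]}}

```text
t: 13.05
tool_pos: [0.478, 0.3431, 0.284]
orientation: [0.004, 3.141, 0.001]
force: [-0.7, 0.6, -0.1]
opening: 0.0928
```

```bash
python3 -c "
from h import *
gp()
p=read_camera('side'); cv2.imwrite('pics/s2.png',cv2.resize(p['frame'][120:270,130:330,::-1],None,fx=3,fy=3))"
```

```text
t 13.05 gp [0.4782 0.3432 0.117 ] tcp [0.478  0.3431 0.284 ] yaw -0.0027 z [ 1.1e-03  6.0e-04 -1.0e+00] F [-0.72  0.55 -0.15] op 0.0928
```

View pics/s2.png

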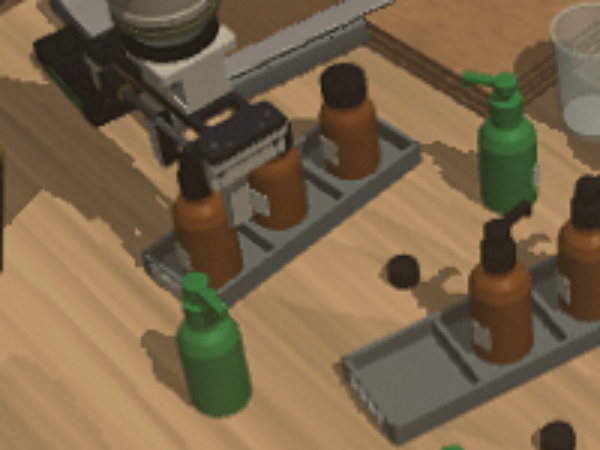

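Call:
{"method": "arm_command", "body": {"xyz": [[-0.2,0.1,-0.2],[0,0,0],[0,0,0],[0,0,0],[0,0,0],[0,0,0],[0,0,0],[0,0,0],[0,0,0],[0,0,0]], "turn": [[0,0,0],[0,0,0],[0,0,0],[0,0,0],[0,0,0],[0,0,0],[0,0,0],[0,0,0],[0,0,0],[0,0,0]], "gripper": 2, "force": 15}}

```text
t: 14.35
tool_pos: [0.4758, 0.3439, 0.2813]
orientation: [0.004, 3.142, -0.0]
force: [-0.1, -1.4, 2.4]
opening: 0.0286
```

```bash
python3 -c "
from h import *
gp();print(robot.read_state()['wrist_torque'])"
```

```text
t 14.35 gp [0.4758 0.3439 0.1143] tcp [0.4758 0.3439 0.2813] yaw -0.0028 z [ 1.e-04 -1.e-04 -1.e+00] F [-0.14 -1.43  2.39] op 0.0286
[-0.21211147  0.03594051  0.05697113]
```

Call:
{"method": "arm_command", "body": {"xyz": [[0,0,0.3],[0,0,0.8],[0,0,1.5],[0,0,2],[0,0,2.2],[0,0,2.2],[0,0,1.6],[0,0,0.9],[0,0,0.5],[0,0,0],[0.1,-0.6,0],[0.2,-1.2,0]], "turn": [[0,0,0],[0,0,0],[0,0,0],[0,0,0],[0,0,0],[0,0,0],[0,0,0],[0,0,0],[0,0,0],[0,0,0],[0,0,0],[0,0,-0.014]]}}

```text
t: 15.85
tool_pos: [0.4786, 0.3254, 0.4004]
orientation: [-0.026, -3.14, 0.001]
force: [0.5, 0.6, -2.2]
opening: 0.0287
```

Call:
{"method": "arm_command", "body": {"xyz": [[0.4,-2,0],[0.5,-2.5,0],[0.5,-2.5,0],[0.5,-2.5,0],[0.5,-2.5,0],[0.5,-2.5,0],[0.5,-2.2,0],[0.4,-1.6,0],[0.3,-1,0],[0.2,-0.7,0],[0.1,-0.4,0],[0,0,0]], "turn": [[0,0,-0.016],[0,0,-0.016],[0,0,-0.016],[0,0,-0.016],[0,0,-0.016],[0,0,-0.016],[0,0,-0.016],[0,0,-0.016],[0,0,-0.016],[0,0,-0.013],[0,0,0],[0,0,0]]}}

```text
t: 17.35
tool_pos: [0.5228, 0.1221, 0.4012]
orientation: [-0.272, -3.13, -0.0]
force: [0.2, 0.3, -2.7]
opening: 0.0288
```

```bash
python3 -c "
from h import *
go(.52,.121,.1143,-.174);print(robot.read_state()['wrist_torque'])
p=read_camera('side'); cv2.imwrite('pics/s3.png',cv2.resize(p['frame'][110:290,180:380,::-1],None,fx=3,fy=3))"
```

```text
t 17.35 gp [0.5227 0.1221 0.2342] tcp [0.5228 0.1221 0.4012] yaw -0.1735 z [-1.e-04  1.e-04 -1.e+00] F [ 0.15  0.33 -2.72] op 0.0288
gp shift cm [ -0.27  -0.11 -11.99] tcp shift cm [ -0.28  -0.11 -11.99] turn [-0.0001 -0.0001 -0.0005]
[ 0.01635649 -0.01903578  0.05274207]
```

View pics/s3.png

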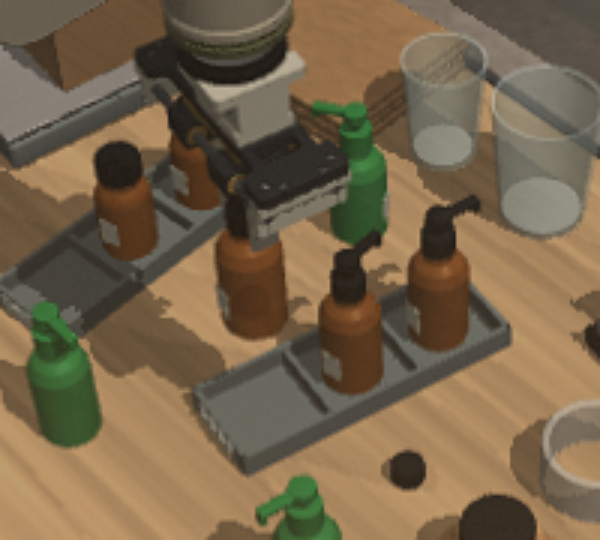

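Call:
{"method": "arm_command", "body": {"xyz": [[-0.1,-0.1,-0.5],[-0.1,0,-1],[-0.1,0,-1.6],[0,0,-1.8],[0,0,-1.8],[0,0,-1.6],[0,0,-1.2],[0,0,-0.9],[0,0,-0.6],[0,0,-0.3],[0,0,-0.2],[0,0,0]], "turn": [[0,0,0],[0,0,0],[0,0,0],[0,0,0],[0,0,0],[0,0,0],[0,0,0],[0,0,0],[0,0,0],[0,0,0],[0,0,0],[0,0,0]]}}

```text
t: 18.9
tool_pos: [0.5198, 0.1209, 0.2865]
orientation: [0.273, 3.129, 0.0]
force: [-0.4, 0.4, -2.6]
opening: 0.0288
```

```bash
python3 -c "
from h import *
go(.52,.121,.1143,-.174);print(robot.read_state()['wrist_torque'])
C=clouds()
for c in C: print(c,shell(C[c][0],0,(.52,.121),.026,.035,.07))"
```

```text
t 18.9 gp [0.5199 0.1209 0.1195] tcp [0.5198 0.1209 0.2865] yaw -0.1738 z [ 3.e-04  0.e+00 -1.e+00] F [-0.42  0.41 -2.63] op 0.0288
gp shift cm [ 0.01  0.01 -0.52] tcp shift cm [ 0.02  0.01 -0.52] turn [-0.      0.0003 -0.0002]
[0.05452202 0.033277   0.01638619]
top (array([0.51782948, 0.1198878 ]), 33, np.float64(0.0007493596840592228))
side (array([0.51771943, 0.11991925]), 213, np.float64(0.0012685135608057141))
```

Call:
{"method": "arm_command", "body": {"xyz": [[0,0,-0.2],[0,0,-0.1],[0,0,-0.1],[0,0,-0.1],[0,0,-0.05],[0,0,0]], "turn": [[0,0,0],[0,0,0],[0,0,0],[0,0,0],[0,0,0],[0,0,0]]}}

```text
t: 19.75
tool_pos: [0.5199, 0.1209, 0.2813]
orientation: [0.273, 3.129, 0.0]
force: [-2.4, -0.9, 3.8]
opening: 0.0285
```

Call:
{"method": "arm_command", "body": {"xyz": [[0,0,0],[0,0,0],[0,0,0],[0,0,0],[0,0,0],[0,0,0.5],[0,0,1.2],[0,0,2],[0,0,2.5],[0,0,2.2],[0,0,1.2],[0,0,0.4]], "turn": [[0,0,0],[0,0,0],[0,0,0],[0,0,0],[0,0,0],[0,0,0],[0,0,0],[0,0,0],[0,0,0],[0,0,0],[0,0,0],[0,0,0]], "gripper": 9.3}}

```text
t: 21.25
tool_pos: [0.5199, 0.121, 0.3818]
orientation: [0.273, 3.128, 0.001]
force: [1.1, 0.3, -0.3]
opening: 0.0929
```

Call:
{"method": "arm_command", "body": {"xyz": [[-0.2,-2,0],[-0.4,-3.8,0],[-0.4,-4.2,0],[-0.4,-4.2,0],[-0.4,-4.2,0],[-0.4,-4.2,0],[-0.4,-4.2,0],[-0.4,-4.2,0],[-0.4,-4.2,0],[-0.4,-4,0],[-0.3,-3,0],[0,-1.1,0]], "turn": [[0,0,0],[0,0,0.009],[0,0,0.009],[0,0,0.009],[0,0,0.009],[0,0,0.009],[0,0,0.009],[0,0,0.009],[0,0,0.009],[0,0,0],[0,0,0],[0,0,0]]}}

```text
t: 22.75
tool_pos: [0.4774, -0.3141, 0.3794]
orientation: [-0.164, -3.135, -0.001]
force: [0.5, -0.8, -0.1]
opening: 0.0933
```

```bash
python3 -c "
from h import *
go(.4795,-.313,.098,-.1)
C=clouds()
for c in C: print(c,shell(C[c][0],0,(.52,.121),.026,.035,.07),shell(C[c][0],0,(.52,.121),.0145,.108,.124),'stock',shell(C[c][0],0,(.602,.1065),.0145,.108,.124), 'flask',disc(C[c][0],(.479,-.312),.03,.100,.122))
p=C['side'][1]; cv2.imwrite('pics/s4.png',cv2.resize(p['frame'][150:410,180:480,::-1],None,fx=2.2,fy=2.2))"
```

```text
t 22.75 gp [ 0.4771 -0.3139  0.2124] tcp [ 0.4774 -0.3141  0.3794] yaw -0.1043 z [-0.0019  0.001  -1.    ] F [ 0.45 -0.76 -0.09] op 0.0933
gp shift cm [  0.24   0.09 -11.44] tcp shift cm [  0.21   0.11 -11.44] turn [-0.001  -0.0019  0.0043]
top (array([0.51783783, 0.12027197]), 49, np.float64(0.0006572355173102165)) (array([0.51706886, 0.12130823]), 23, np.float64(0.0014937802965226538)) stock (array([0.60174587, 0.10691807]), 23, np.float64(0.0010208858800850734)) flask (array([ 0.46965276, -0.31616116,  0.10958749]), 86)
side (array([0.51726333, 0.11934291]), 190, np.float64(0.0014127221992728469)) (array([0.52 , 0.121]), 0, np.float64(nan)) stock (array([0.602 , 0.1065]), 0, np.float64(nan)) flask (array([ 0.47745978, -0.31714495,  0.10801623]), 299)h.py:29: RuntimeWarning: Mean of empty slice.
  s=least_squares(f,c,loss='soft_l1',f_scale=.002); return s.x,len(P),np.abs(s.fun).mean()
  ret = ret.dtype.type(ret / rcount)
```

View pics/s4.png

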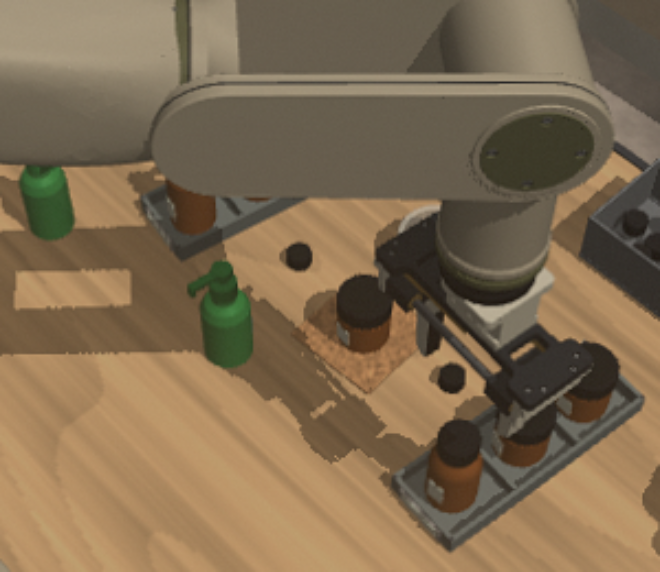

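Call:
{"method": "arm_command", "body": {"xyz": [[0.1,0.1,-0.8],[0.1,0,-1.5],[0,0,-2],[0,0,-2],[0,0,-2],[0,0,-1.5],[0,0,-1],[0,0,-0.5],[0,0,-0.2],[0,0,0],[0,0,0]], "turn": [[0,0,0],[0,0,0],[0,0,0],[0,0,0],[0,0,0],[0,0,0],[0,0,0],[0,0,0],[0,0,0],[0,0,0],[0,0,0]]}}

```text
t: 24.22
tool_pos: [0.4809, -0.3112, 0.2664]
orientation: [0.16, 3.137, -0.001]
force: [0.4, -0.1, -0.5]
opening: 0.0926
```

```bash
python3 -c "
from h import *
go(.4795,-.313,.098,-.1)"
```

```text
t 24.23 gp [ 0.4811 -0.3113  0.0994] tcp [ 0.4809 -0.3112  0.2664] yaw -0.1018 z [ 8.e-04 -6.e-04 -1.e+00] F [ 0.36 -0.1  -0.53] op 0.0926
gp shift cm [-0.16 -0.17 -0.14] tcp shift cm [-0.14 -0.18 -0.14] turn [0.0006 0.0008 0.0018]
```

Call:
{"method": "arm_command", "body": {"xyz": [[-0.1,-0.1,-0.1],[0,0,0],[0,0,0],[0,0,0],[0,0,0],[0,0,0],[0,0,0],[0,0,0],[0,0,0]], "turn": [[0,0,0],[0,0,0],[0,0,0],[0,0,0],[0,0,0],[0,0,0],[0,0,0],[0,0,0],[0,0,0]], "gripper": 3, "force": 15}}

```text
t: 25.35
tool_pos: [0.4797, -0.3121, 0.2647]
orientation: [-0.16, -3.138, 0.0]
force: [-0.8, -1.2, -0.1]
opening: 0.0398
```

```bash
python3 -c "
from h import *
go(.479,.348,.2,.106)"
```

```text
t 25.35 gp [ 0.4797 -0.3121  0.0977] tcp [ 0.4797 -0.3121  0.2647] yaw -0.1018 z [-0.e+00 -1.e-04 -1.e+00] F [-0.84 -1.21 -0.1 ] op 0.0398
gp shift cm [-0.07 66.01 10.23] tcp shift cm [-0.07 66.01 10.23] turn [ 1.000e-04 -0.000e+00  2.078e-01]
```

Call:
{"method": "arm_command", "body": {"xyz": [[0,0,0.3],[0,0,0.8],[0,0,1.5],[0,0,2.2],[0,0,2.6],[0,0,2.6],[0,0,2.6],[0,0,2],[0,0,1.4],[0,0,0.7],[0,0,0.3],[0,0,0]], "turn": [[0,0,0],[0,0,0],[0,0,0],[0,0,0],[0,0,0],[0,0,0],[0,0,0],[0,0,0],[0,0,0],[0,0,0],[0,0,0],[0,0,0]]}}

```text
t: 26.85
tool_pos: [0.4797, -0.312, 0.4341]
orientation: [-0.16, -3.137, -0.001]
force: [-0.8, 0.4, -2.5]
opening: 0.0399
```

Call:
{"method": "arm_command", "body": {"xyz": [[0,0.6,0],[0,1.3,0],[0,2,0],[0,2.7,0],[0,3.3,0],[0,3.5,0],[0,3.5,0],[0,3.5,0],[0,3.5,0],[0,3.5,0],[0,3.5,0],[0,3.5,0]], "turn": [[0,0,0.01],[0,0,0.01],[0,0,0.01],[0,0,0.01],[0,0,0.01],[0,0,0.01],[0,0,0.01],[0,0,0.01],[0,0,0.01],[0,0,0.01],[0,0,0.01],[0,0,0.01]]}}

```text
t: 28.35
tool_pos: [0.4789, 0.0341, 0.4348]
orientation: [-0.031, 3.141, 0.0]
force: [0.6, 0.4, -1.0]
opening: 0.0399
```

Call:
{"method": "arm_command", "body": {"xyz": [[0,3.5,0],[0,3.5,0],[0,3.5,0],[0,3.5,0],[0,3.5,0],[0,3.3,0],[0,2.9,0],[0,2.7,0],[0,2.2,0],[0,1.6,0],[0,0.9,0],[0,0.5,0]], "turn": [[0,0,0.01],[0,0,0.01],[0,0,0.01],[0,0,0.01],[0,0,0.01],[0,0,0.01],[0,0,0.01],[0,0,0.01],[0,0,0],[0,0,0],[0,0,0],[0,0,0]]}}

```text
t: 29.85
tool_pos: [0.4798, 0.3481, 0.4346]
orientation: [0.154, -3.138, 0.001]
force: [0.0, -0.1, -2.2]
opening: 0.0399
```

```bash
python3 -c "
from h import *
go(.479,.348,.0977,.106)
p=read_camera('side'); cv2.imwrite('pics/s5.png',cv2.resize(p['frame'][90:290,130:380,::-1],None,fx=2.6,fy=2.6))"
```

```text
t 29.85 gp [0.4797 0.3481 0.2676] tcp [0.4798 0.3481 0.4346] yaw 0.0982 z [-1.e-04 -3.e-04 -1.e+00] F [ 0.   -0.11 -2.18] op 0.0399
gp shift cm [-7.000e-02 -1.000e-02 -1.699e+01] tcp shift cm [-8.000e-02 -1.000e-02 -1.699e+01] turn [ 0.0003 -0.0001  0.0078]
```

View pics/s5.png

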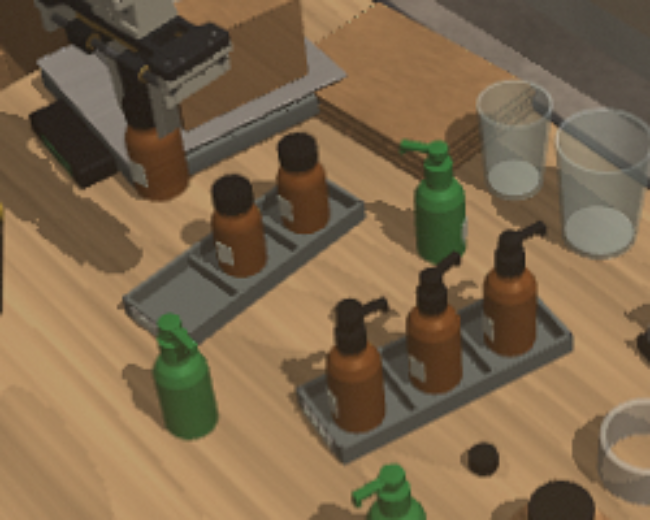

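Call:
{"method": "arm_command", "body": {"xyz": [[-0.1,0,-0.6],[0,0,-1.2],[0,0,-1.8],[0,0,-2.3],[0,0,-2.3],[0,0,-2.3],[0,0,-2.1],[0,0,-1.6],[0,0,-1.1],[0,0,-0.7],[0,0,-0.4],[0,0,0]], "turn": [[0,0,0],[0,0,0],[0,0,0],[0,0,0],[0,0,0],[0,0,0],[0,0,0],[0,0,0],[0,0,0],[0,0,0],[0,0,0],[0,0,0]]}}

```text
t: 31.4
tool_pos: [0.4788, 0.348, 0.2709]
orientation: [-0.154, 3.138, 0.0]
force: [-0.1, 0.3, -1.8]
opening: 0.04
```

Call:
{"method": "arm_command", "body": {"xyz": [[0,0,-0.2],[0,0,-0.1],[0,0,-0.1],[0,0,-0.1],[0,0,-0.1],[0,0,0]], "turn": [[0,0,0],[0,0,0],[0,0,0],[0,0,0],[0,0,0],[0,0,0]]}}

```text
t: 32.15
tool_pos: [0.4788, 0.3479, 0.2648]
orientation: [-0.154, 3.138, 0.0]
force: [0.5, -1.0, -2.0]
opening: 0.0399
```

```bash
python3 -c "
from h import *
go(.479,.348,.0977,.106)"
```

```text
t 32.15 gp [0.4788 0.3479 0.0978] tcp [0.4788 0.3479 0.2648] yaw 0.0981 z [ 2.e-04  0.e+00 -1.e+00] F [ 0.51 -1.01 -2.04] op 0.0399
gp shift cm [ 0.02  0.01 -0.01] tcp shift cm [ 0.02  0.01 -0.01] turn [-0.      0.0002  0.0079]
```

Call:
{"method": "arm_command", "body": {"xyz": [[0,0,-0.05],[0,0,-0.05],[0,0,0]], "turn": [[0,0,0],[0,0,0],[0,0,0]]}}

```text
t: 32.52
tool_pos: [0.4792, 0.348, 0.2647]
orientation: [-0.154, 3.136, 0.001]
force: [-0.6, -1.7, 3.7]
opening: 0.0396
```

Call:
{"method": "arm_command", "body": {"xyz": [[0,0,0],[0,0,0],[0,0,0],[0,0,0],[0,0,0],[0,0,0.5],[0,0,1.2],[0,0,2.2],[0,0,3],[0,0,2.8],[0,0,1.7],[0,0,0.6]], "turn": [[0,0,0],[0,0,0],[0,0,0],[0,0,0],[0,0,0],[0,0,0],[0,0,0],[0,0,0],[0,0,0],[0,0,0],[0,0,0],[0,0,0]], "gripper": 9.3}}

```text
t: 34.02
tool_pos: [0.479, 0.3481, 0.3854]
orientation: [-0.154, 3.136, 0.002]
force: [-0.5, 1.0, -0.5]
opening: 0.0931
```

Call:
{"method": "arm_command", "body": {"xyz": [[0.3,-2,0],[0.5,-3.9,0],[0.7,-4.6,0],[0.7,-4.6,0],[0.7,-4.6,0],[0.7,-4.6,0],[0.7,-4.6,0],[0.7,-4.6,0],[0.6,-4.6,0],[0.5,-4.2,0],[0.4,-3.2,0],[0.2,-1.4,0]], "turn": [[0,0,0],[0,0,-0.02],[0,0,-0.02],[0,0,-0.02],[0,0,-0.02],[0,0,-0.02],[0,0,-0.02],[0,0,-0.02],[0,0,-0.02],[0,0,-0.02],[0,0,-0.02],[0,0,0]]}}

```text
t: 35.52
tool_pos: [0.5448, -0.1234, 0.3822]
orientation: [-0.163, -3.135, -0.0]
force: [-0.0, 0.1, -0.4]
opening: 0.0932
```

```bash
python3 -c "
from h import *
go(.5455,-.121,.060,-.1)
C=clouds()
for c in C: X=C[c][0];print(c,'flask',disc(X,(.479,.347),.03,.100,.122),shell(X,0,(.479,.347),.026,.03,.06),'stock',disc(X,(.56,.355),.03,.1,.122))"
```

```text
t 35.52 gp [ 0.5444 -0.1233  0.2152] tcp [ 0.5448 -0.1234  0.3822] yaw -0.1042 z [-2.5e-03  4.0e-04 -1.0e+00] F [-0.04  0.15 -0.41] op 0.0932
gp shift cm [  0.11   0.23 -15.52] tcp shift cm [  0.07   0.24 -15.52] turn [-0.0004 -0.0025  0.0042]
top flask (array([0.47794582, 0.34504335, 0.10996192]), 237) (array([0.47856636, 0.34660149]), 73, np.float64(0.0005560452027396329)) stock (array([0.55897842, 0.36087634, 0.10957316]), 217)
side flask (array([0.4773973 , 0.33900864, 0.10798182]), 149) (array([0.4793732 , 0.34483947]), 166, np.float64(0.001662358261387103)) stock (array([nan, nan, nan]), 0)h.py:24: RuntimeWarning: Mean of empty slice.
  P=near(X,c,r,z0,z1); return P.mean(0),len(P)
  ret = um.true_divide(
```

Call:
{"method": "arm_command", "body": {"xyz": [[0,0.1,-1],[0,0,-2],[0,0,-2.5],[0,0,-2.5],[0,0,-2.5],[0,0,-2],[0,0,-1.4],[0,0,-0.8],[0,0,-0.5],[0,0,-0.2],[0,0,0]], "turn": [[0,0,0],[0,0,0],[0,0,0],[0,0,0],[0,0,0],[0,0,0],[0,0,0],[0,0,0],[0,0,0],[0,0,0],[0,0,0]]}}

```text
t: 37.0
tool_pos: [0.546, -0.1202, 0.2302]
orientation: [0.16, 3.137, -0.0]
force: [-0.3, 0.2, 0.9]
opening: 0.0929
```

Call:
{"method": "arm_command", "body": {"xyz": [[0,0,0],[0,0,0],[0,0,0],[0,0,0],[0,0,0],[0,0,0],[0,0,0]], "turn": [[0,0,0],[0,0,0],[0,0,0],[0,0,0],[0,0,0],[0,0,0],[0,0,0]], "gripper": 5, "force": 20}}

```text
t: 37.88
tool_pos: [0.5458, -0.1201, 0.2298]
orientation: [0.16, 3.137, -0.0]
force: [0.4, -1.4, 0.5]
opening: 0.0574
```

```bash
python3 -c "
from h import *
go(.481,-.317,.0615,-.1)"
```

```text
t 37.88 gp [ 0.5458 -0.1202  0.0628] tcp [ 0.5458 -0.1201  0.2298] yaw -0.1018 z [ 1.e-04 -1.e-04 -1.e+00] F [ 0.43 -1.43  0.55] op 0.0574
gp shift cm [ -6.48 -19.68  -0.13] tcp shift cm [ -6.48 -19.69  -0.13] turn [0.0001 0.0001 0.0018]
```

Call:
{"method": "arm_command", "body": {"xyz": [[0,0,0.4],[0,0,1],[0,0,2],[0,0,2.2],[0,0,1.6],[0,0,0.8],[-0.2,-0.6,0],[-0.5,-1.5,0],[-0.8,-2.3,0],[-0.9,-2.8,0],[-0.9,-2.8,0],[-0.9,-2.8,0]], "turn": [[0,0,0],[0,0,0],[0,0,0],[0,0,0],[0,0,0],[0,0,0],[0,0,0],[0,0,0],[0,0,0],[0,0,0],[0,0,0],[0,0,0]]}}

```text
t: 39.38
tool_pos: [0.5025, -0.2497, 0.3086]
orientation: [-0.161, -3.136, -0.001]
force: [0.5, 0.3, -1.5]
opening: 0.0578
```

Call:
{"method": "arm_command", "body": {"xyz": [[-0.9,-2.8,0],[-0.7,-2,0],[-0.4,-1.2,0],[-0.2,-0.6,0],[-0.1,-0.3,0],[0,0,0],[0,0,-0.8],[0,0,-1.6],[0,0,-2],[0,0,-1.6],[0,0,-0.8],[0,0,0]], "turn": [[0,0,0],[0,0,0],[0,0,0],[0,0,0],[0,0,0],[0,0,0],[0,0,0],[0,0,0],[0,0,0],[0,0,0],[0,0,0],[0,0,0]]}}

```text
t: 40.88
tool_pos: [0.4805, -0.3169, 0.2407]
orientation: [-0.16, -3.136, -0.002]
force: [-0.3, 0.2, -1.5]
opening: 0.0579
```

```bash
python3 -c "
from h import *
go(.481,-.317,.0638,-.1)"
```

```text
t 40.88 gp [ 0.4803 -0.3167  0.0737] tcp [ 0.4805 -0.3169  0.2407] yaw -0.1019 z [-0.0013  0.001  -1.    ] F [-0.26  0.18 -1.52] op 0.0579
gp shift cm [ 0.07 -0.03 -0.99] tcp shift cm [ 0.05 -0.01 -0.99] turn [-0.001  -0.0013  0.0019]
```

Call:
{"method": "arm_command", "body": {"xyz": [[0,0,-0.3],[0,0,-0.3],[0,0,-0.2],[0,0,-0.1],[0,0,-0.05],[0,0,-0.05],[0,0,-0.05],[0,0,0]], "turn": [[0,0,0],[0,0,0],[0,0,0],[0,0,0],[0,0,0],[0,0,0],[0,0,0],[0,0,0]]}}

```text
t: 41.88
tool_pos: [0.4808, -0.3171, 0.2312]
orientation: [-0.16, -3.137, -0.0]
force: [0.7, -0.3, -1.2]
opening: 0.0576
```

Call:
{"method": "arm_command", "body": {"xyz": [[0,0,-0.05],[0,0,-0.05],[0,0,0]], "turn": [[0,0,0],[0,0,0],[0,0,0]]}}

```text
t: 42.25
tool_pos: [0.4808, -0.3171, 0.2308]
orientation: [0.16, 3.137, -0.0]
force: [-2.5, 1.7, 5.1]
opening: 0.0576
```

Contact made; now release, rise and back off so both cameras see everything.

Call:
{"method": "arm_command", "body": {"xyz": [[0,0,0],[0,0,0],[0,0,0],[0,0,0],[0,0,0.5],[0,0,1.2],[0,0,2.2],[0,0,3],[0,0,4],[0,0,4],[0,0,2],[0,0,1]], "turn": [[0,0,0],[0,0,0],[0,0,0],[0,0,0],[0,0,0],[0,0,0],[0,0,0],[0,0,0],[0,0,0],[0,0,0],[0,0,0],[0,0,0]], "gripper": 9.3}}

```text
t: 43.75
tool_pos: [0.4809, -0.3171, 0.4106]
orientation: [0.16, 3.136, -0.002]
force: [-0.0, 0.0, -0.6]
opening: 0.0933
```

Call:
{"method": "arm_command", "body": {"xyz": [[-0.8,-1,0],[-1.6,-2,0],[-2,-2.5,0],[-2,-2.5,0],[-2,-2.5,0],[-2,-2.5,0],[-2,-2.5,0],[-2,-2.5,0],[-2,-2.5,0],[-1.6,-2,0],[-0.8,-1,0],[0,0,0]], "turn": [[0,0,0],[0,0,0],[0,0,0],[0,0,0],[0,0,0],[0,0,0],[0,0,0],[0,0,0],[0,0,0],[0,0,0],[0,0,0],[0,0,0]]}}

```text
t: 45.25
tool_pos: [0.292, -0.5524, 0.4078]
orientation: [-0.162, -3.137, -0.003]
force: [0.1, 0.4, 0.4]
opening: 0.0929
```

```bash
python3 -c "
from h import *
gp(); C=clouds()
for c in C:
    X=C[c][0];print(c,'jar',disc(X,(.481,-.317),.04,.06,.085),'flask',disc(X,(.478,.346),.03,.1,.122),shell(X,0,(.479,.347),.026,.03,.06),'pump',shell(X,0,(.518,.12),.026,.035,.07),shell(X,0,(.518,.12),.0145,.108,.124))
    print(' stock pump',shell(X,0,(.602,.1065),.0145,.108,.124),' flask',disc(X,(.57,.335),.035,.1,.122),'jar',disc(X,(.57,-.31),.04,.06,.085))
for c,a in (('top',(slice(130,350),slice(120,500))),('side',(slice(130,410),slice(160,490)))): cv2.imwrite('pics/end_'+c+'.png',cv2.resize(C[c][1]['frame'][a][...,::-1],None,fx=2.1,fy=2.1))"
```

```text
t 45.25 gp [ 0.2918 -0.5521  0.2408] tcp [ 0.292  -0.5524  0.4078] yaw -0.1032 z [-8.e-04  2.e-03 -1.e+00] F [0.07 0.39 0.41] op 0.0929
top jar (array([ 0.48206864, -0.31523621,  0.07258729]), 455) flask (array([0.47806053, 0.34468438, 0.11008175]), 239) (array([0.47835585, 0.34659654]), 70, np.float64(0.0006398348758739765)) pump (array([0.51767246, 0.1203099 ]), 48, np.float64(0.0006783491835538671)) (array([0.51672658, 0.12098291]), 24, np.float64(0.0010214336199481737))
 stock pump (array([0.60242986, 0.10735182]), 28, np.float64(0.001445778324690977))  flask (array([0.56048359, 0.35524688, 0.10950891]), 142) jar (array([ 0.56516355, -0.32221523,  0.07222031]), 413)
side jar (array([ 0.505826  , -0.30861488,  0.07016969]), 27) flask (array([0.48974094, 0.3432961 , 0.10947498]), 53) (array([0.479, 0.347]), 0, np.float64(nan)) pump (array([0.518, 0.12 ]), 0, np.float64(nan)) (array([0.52529917, 0.1244386 ]), 30, np.float64(0.0029466175803844635))
 stock pump (array([0.60348496, 0.10525276]), 67, np.float64(0.002008385408216938))  flask (array([0.56121093, 0.3515759 , 0.10743657]), 119) jar (array([ 0.55917855, -0.32584412,  0.07072034]), 373)h.py:29: RuntimeWarning: Mean of empty slice.
  s=least_squares(f,c,loss='soft_l1',f_scale=.002); return s.x,len(P),np.abs(s.fun).mean()
  ret = ret.dtype.type(ret / rcount)
```

View pics/end_top.png

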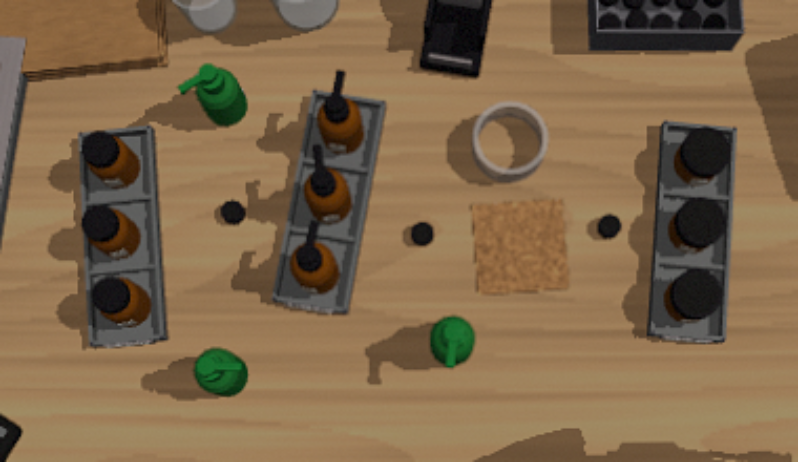

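View pics/end_side.png

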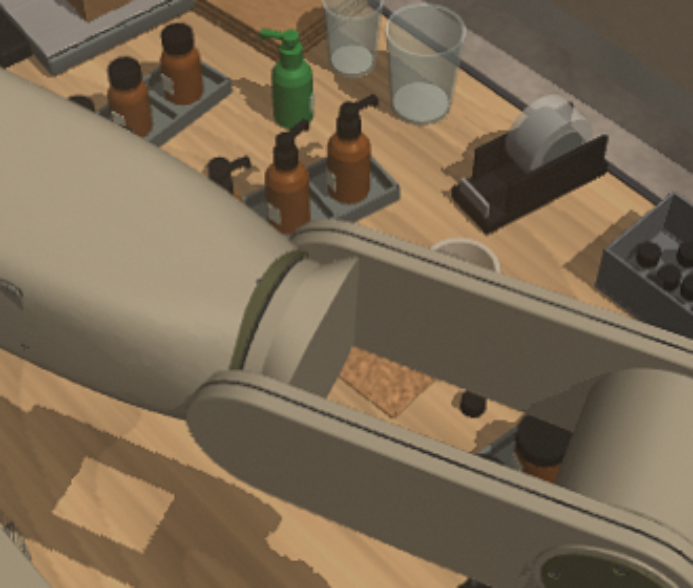

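The top view shows every tray with one kind only, each bottle centred in its cell and upright. In it the stock bottles read within 1 mm of their starting places. In the side view the arm hides most of the front cells, so it adds little.

```bash
python3 -c "
from plant import robot
print(robot.close_job())"
```

```text
the job is handed in; nothing more can be done
None
```

The pump bottle, screw-cap bottle and jar are each in the front cell of their own tray, and I handed the job in at about 45 s of the 109 s allowed. I stood the jar on the mat first. Then I moved the pump bottle to the pump tray, the screw-cap bottle to its tray, and the jar from the mat to the jar tray. I lowered each one until the force reading showed contact before letting go.

- **Position:** the final top view puts the pump bottle, screw-cap bottle and jar about 2–5 mm from their cell centres, where 16 mm is allowed. All three look upright.
- **Middle bottles:** in the top view they are within 1 mm of where they started.
- **Robot:** the gripper is open and well clear of everything.
- **Not fully confirmed:** the arm blocked much of the last side view, so its readings for the front cells, and one for the middle jar, were unusable. The final check of those rests on the top camera. The two cameras also differ by up to about 6 mm in y, well inside the tolerance.

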